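Load the bearing magazine and set the soak timer

ROBOT

A 6-joint arm with a two-finger parallel gripper is mounted at the origin on the work surface. World frame = base frame: x ahead of the robot, y to its left, z up, the work surface at z = 0. Lengths are in m, angles in rad, forces in N, time in s.
With the tool pointing down it reaches from about 0.375 to 0.975 m from the base axis. Payload 3.8 kg.
Tool frame: the origin (TCP) lies at the very end of the fingers, on their centre line; the grasp point (between the pads) lies 19 mm behind it; z points along the fingers, y is the line along which they close (so a half turn about z gives the same grasp; the last joint's range is limited). The gripper opens to 85 mm and grips with 20 to 120 N. Pads are 22 mm wide; open, the fingers measure 114 mm over their backs; the gripper's body (76 mm by 85 mm) begins 54 mm behind the grasp point. The pads swing forward as they close: fully open they stand 13 mm farther back than shut.
Start: joints at [-1.317, 0.264, 1.604, -0, 1.274, -0.037], TCP at [0.194, -0.647, 0.231] pointing down, gripper open.
Joint ranges: [-2.63, 2.63], [-0.94, 2.18], [0.31, 2.57], [-1.31, 4.45], [0, 2.66], [-2.55, 2.55]. Speed limits (rad/s): [2.57, 2.57, 3.14, 3.14, 3.14, 3.14].

INTERFACE

Orientations are given as a rotation vector (axis times angle).
In Python, from workcell import bot gives the robot as it stands.
- The arm moves only by the shell command python3 -m creep 'ROWS' [FORCE]. ROWS is JSON, a list of rows, each a list of 5 numbers: the shift along the tool's x, y, z in units of 0.05 m (1.0 is 0.05 m), then the turn about the tool's z in units of 0.1 rad (1.0 is 0.1 rad), then the opening, from 0 (shut) to 1 (fully open). In form: [[tx, ty, tz, spin, hand], ...]. A call has 1 to 20 rows; each row shifts and turns the commanded pose from where the row before left it, along the tool's axes as they then stand; what a row does not reach is not made up. A row lasts 1/8 s, in which the tool goes at most 62.5 mm and 10.7 degrees, less where a joint would pass 70% of its speed; a pose out of reach is approached as far as the arm can. A call with a number of a shift or a turn outside -1 to 1 is refused whole. A call with a gripper value outside its range is refused whole. The fingers move at their own pace and stop on an object; FORCE is the grip in N (left out, the last holds). Time passes only in rows, so rows that do not move let the fingers close. It gives the time, the measured TCP pose, the force, the opening and the grip force at its end, in the units of the state.
- bot.read_state(): the state, without advancing time (a new reading comes with each control period).
- bot.read_camera(name): name is "scene" or "top"; returns a dict with "pixels" (384x512x3 uint8, red, green, blue), "vfov" (degrees; the focal length in pixels is half the picture's height over the tangent of half this angle, whatever the lens; pixels are square), "cx", "cy" (the principal point, pixels), "world_to_cam" (4x4, takes a point from world to camera coordinates). Camera axes: x right, y down, z forward; pixel columns grow to the right and rows downward; lengths in m; the calibration is good to about 2 mm. A picture is of the moment at which its call begins. There is no depth.
- bot.finish_job(): hands the job in; it is judged then, once.
Trained networks look in a picture, given as the dict that the camera call returned (one of the last four; its "shot" number tells which), for a name from the list of things; names that differ only in an ending like _2 or _b are one class to them, and where a whole thing is asked for, a point or a joint stands for the part that bears it (a point fixed in the world has none). Each returns a list of dicts, best first, with "score" (0 to 1); they miss things now and then, are a little off and sometimes report something else, mostly with a low value. They report only what shows in the picture. A call takes as long as a camera call. They do not tell look-alikes from the thing itself.
- bot.look_for(target, picture): "bbox" ([left, top, right, bottom] in pixels, round what is visible of it).
- bot.regions_of(target, picture): "mask" (384x512 bool, what is visible of it) and "bbox" ([left, top, right, bottom] in pixels, round what is visible of it).
The state is a dict: "time": time; "q": joint angles; "joint_vel": joint speeds; "joint_torque": joint torques, N m; "tool_pos": TCP position; "tcp_rot": TCP orientation; "wrist_force": force on the tool from outside, world axes, zero at the start; "torque": the same for the moment, N m; "width": opening from 0.0 (shut) to 1.0 (fully open); "grip_force": force on a finger pad.
Only numpy, scipy, OpenCV 4.12 (cv2) and the standard library are available. Lean on these libraries where they do the work, as an engineer would, in place of code of your own. Each camera call takes 0.05 s, during which the arm holds its last target. There are 200 camera calls.

TASK

Get the next bearing soak ready: put the loose large bearing on top of the one in the spring magazine and press it down until the two brass catches snap shut over it. Then start the run timer: wind its knob clockwise past the top mark (20 minutes) to arm the bell, turn it back down to 10 minutes and let go. Leave the other things on the bench where they are.

Things in the scene. Friction and masses are not known exactly. Their poses are not given: they have to be found in the camera images.
- bearing: The loose large sealed bearing: a flat steel disc 47 mm in diameter, 14 mm thick, 0.11 kg, solid (the bore is closed by a black plug), lying flat on the bench at the start. Origin: centre of its underside; z up. Both faces are alike.
- bearing_center (a point): Centre of that bearing (7 mm above its underside).
- magazine: Spring magazine, fixed: aluminium base 120 (x) x 110 (y) x 20 mm, origin at the centre of its underside, z up. Four round steel guide posts, 8 mm thick, at (+-20.6, +-20.6) mm, pointed from 70 to 79 mm height, guide a 47 mm bearing with 1.6 mm radial play. Above the base its y sides are open to fingers (33 mm gap between posts); at the x sides are the catches. One bearing is in, top at 59 mm.
- magazine_mouth (a point): Point on the magazine's axis at 59.5 mm height, level with the flat undersides of the catches, where the top of a loaded bearing stops. Same axes as the magazine.
- catch_tip (a point): Inner edge of the -x catch, at its underside, 20 mm from the magazine's axis; its twin is at +x. Each is a brass cone 18 mm across, 10 mm tall, on a dark block (26 to 53 mm out, up to 71 mm high). It reaches 3.5 mm over a bearing, gives way outward as one is pushed past, and snaps back once the bearing's top is below 59.5 mm. A bearing just laid in rests on the cones.
- follower (a joint): The white spring follower disc under the bearings: how far it is pushed down, m. 0 with one bearing in, 0.0135 with two held by the catches, 0.018 at its stop. Its spring gives 3 N at 0 and 6 N at the stop; pushing a bearing in past the catches takes 5 to 15 N in all.
- timer: Bench run timer, fixed: grey box 110 mm wide (y), 45 mm high, from 55 mm in front (-x) to 95 mm behind (+x) the knob's axis; a steel bell dome 72 mm behind the axis, top at 61 mm. Origin on the knob's axis at bench height, z up, x towards the bell.
- top_mark (a point): The top mark (20 minutes) of the timer's dial: the last, longest and thickest tick. The dial is an aluminium disc 104 mm across, top at 48 mm, with black ticks every minute, longer every 5, from 0 (off) on the timer's -x side clockwise seen from above. 10 minutes is the longer tick halfway from 0 to the top mark.
- timer_knob (a joint): Angle of the timer's knob, rad: 0 at the 0 mark, growing clockwise seen from above, 0.12 rad per minute (10 minutes = 1.2, top mark = 2.4), end stop at 2.75. It stays where it is left (friction about 0.05 N m).
- knob_grip (a point): Point to grip the knob, on its axis 77 mm above the bench. The knob is a black bar 46 mm long, 14 mm thick, from 53 to 85 mm height, on a round skirt 50 mm across. The bar lies along this point's x axis (which turns with the knob); a white line marks the pointer half, towards the point's -x, so that at joint 0 it points to the timer's -x.
- loaded_bearing: The bearing that is already in the magazine, same as the loose one. Origin: centre of its underside.
- small_bearing: Bystander: a smaller bearing, 30 mm in diameter, 9 mm thick.
- grease_jar: Bystander: jar 64 mm in diameter, 65 mm high.
- spanner: Bystander: spanner 170 mm long, lying flat.
- screwdriver: Bystander: screwdriver 190 mm long, lying flat.
- chainring: Bystander: chainring 135 mm across, lying flat.
Mind the look-alikes: they are no part of the job. Leave any brown look-alike of the bearing alone.

How it is judged:
On the way, in this order (a step that is already met when the one before it is completed fails the run):
1. the loose bearing is pressed down into the magazine below its catches, on top of the other (z of bearing_center in the frame of magazine between 0.045 and 0.0545 m and horizontal distance between bearing_center and magazine_mouth below 0.005 m and value of joint follower above 0.0115 m), for 0.1 s.
2. the timer's knob is wound past its top mark (value of joint timer_knob above 2.4 rad).
At the end, for the whole second after the job is handed in: The bearing rests under the catches on the other one (centre within 5 mm of the magazine's axis, within 3 mm of 52.5 mm height, follower over 11.5 mm down) and the timer, once past 20 minutes, stands at 10 (1.06 to 1.34 rad) (value of joint timer_knob between 1.06 and 1.34 rad and z of bearing_center in the frame of magazine between 0.0495 and 0.0545 m and horizontal distance between bearing_center and magazine_mouth below 0.005 m and value of joint follower above 0.0115 m and linear speed of bearing below 0.02 m/s); the robot touches nothing.
It fails at once if another thing on the bench is moved by more than 50 mm (distance of any of small_bearing, grease_jar, spanner, screwdriver, chainring from where it was at the start of the episode above 0.05 m).
It also fails if it takes over 72 s, if anything falls off the work surface, if the arm or the gripper's body presses on something with over 40 N, if the wrist force passes 120 N, or if a joint passes its speed limit or range.

## Working session

There is one attempt and no reset: what is moved stays moved. The work goes in short steps, Python scripts to look and compute and a shell command to move; the robot and the scene stay as the last step left them, time stands still between calls to the robot, and variables do not carry over. Pictures are saved under pics/ and viewed, at most 10 in all, crops included, and the job is handed in when it is done.

```bash
ls; mkdir -p pics
cat > h.py <<'E'
import numpy as np, cv2, json
from workcell import bot
def f(c): return c["pixels"].shape[0]/2/np.tan(np.radians(c["vfov"])/2)
def P(c):
    K=np.array([[f(c),0,c["cx"]],[0,f(c),c["cy"]],[0,0,1]]); return K@np.array(c["world_to_cam"])[:3]
def ray(c,uv):
    T=np.array(c["world_to_cam"]); d=T[:3,:3].T@np.array([(uv[0]-c["cx"])/f(c),(uv[1]-c["cy"])/f(c),1]); return -T[:3,:3].T@T[:3,3],d
def atz(c,uv,z):
    o,d=ray(c,uv); return o+d*(z-o[2])/d[2]
def tri(c1,p1,c2,p2):
    o1,d1=ray(c1,p1);o2,d2=ray(c2,p2)
    s=np.linalg.lstsq(np.stack([d1,-d2],1),o2-o1,rcond=None)[0]
    a=o1+s[0]*d1;b=o2+s[1]*d2; return (a+b)/2,np.linalg.norm(a-b)
def proj(c,X):
    q=P(c)@np.append(X,1); return q[:2]/q[2]
def save(c,n,box=None,s=1):
    im=c["pixels"][...,::-1]
    if box: im=im[box[1]:box[3],box[0]:box[2]]
    cv2.imwrite("pics/"+n,cv2.resize(im,None,fx=s,fy=s,interpolation=cv2.INTER_CUBIC))
E
python3 - <<'E'
from h import *
for n in("scene","top"):
    c=bot.read_camera(n); save(c,n+"0.png",None,1.5); print(n,c["vfov"],c["cx"],c["cy"],np.round(c["world_to_cam"],3).tolist())
    for t in("bearing","magazine","timer","knob_grip","magazine_mouth","catch_tip","top_mark","small_bearing","grease_jar","spanner","screwdriver","chainring"):
        try:
            print(t,[(round(d["score"],2),np.round(d["bbox"]).tolist()) for d in bot.look_for(t,c)[:4]])
        except Exception as e: print(t,e)
print(bot.read_state())
E
```

```text
pics
scene 52.96886711046378 260.77153131235207 190.2598012357986 [[-0.504, 0.863, 0.016, 0.277], [0.492, 0.303, -0.816, -0.249], [-0.71, -0.404, -0.578, 1.515], [0.0, 0.0, 0.0, 1.0]]
bearing [(0.66, [228.0, 184.0, 241.0, 197.0]), (0.49, [282.0, 243.0, 301.0, 263.0]), (0.48, [245.0, 202.0, 262.0, 213.0]), (0.47, [165.0, 152.0, 221.0, 202.0])]
magazine [(0.95, [297.0, 190.0, 337.0, 236.0])]
timer [(0.86, [165.0, 153.0, 224.0, 200.0]), (0.24, [255.0, 160.0, 292.0, 188.0])]
knob_grip [(0.57, [190.0, 155.0, 205.0, 174.0])]
magazine_mouth [(0.92, [296.0, 190.0, 338.0, 235.0]), (0.7, [191.0, 153.0, 207.0, 174.0]), (0.47, [165.0, 157.0, 225.0, 200.0]), (0.42, [385.0, 225.0, 441.0, 262.0])]
catch_tip []
top_mark [(0.93, [165.0, 158.0, 221.0, 199.0])]
small_bearing []
grease_jar [(0.9, [227.0, 223.0, 254.0, 253.0]), (0.27, [256.0, 161.0, 293.0, 189.0])]
spanner [(0.66, [256.0, 159.0, 289.0, 189.0])]
screwdriver [(0.49, [142.0, 139.0, 171.0, 161.0])]
chainring [(0.63, [387.0, 225.0, 438.0, 262.0]), (0.57, [245.0, 207.0, 262.0, 215.0])]
top 45.29859956431399 254.1581676021516 192.14106668602045
[... 765 characters left out ...]
188.0, 256.0, 203.0])]
{'time': 1.3, 'q': array([-1.31691946e+00,  2.63908014e-01,  1.60399891e+00, -2.07015197e-05,
        1.27371557e+00, -3.68899551e-02]), 'joint_vel': array([-0.00029987,  0.00140389,  0.00018205, -0.00124317,  0.0005682 ,
        0.00057007]), 'joint_torque': array([ 5.20678914e-04, -5.15067637e+01, -3.67717445e+01, -3.22629385e-04,
        7.36295187e-04, -1.01348689e-06]), 'tool_pos': array([ 0.19350918, -0.64665685,  0.2312749 ]), 'tcp_rot': array([-3.10842160e+00, -4.55133629e-01,  3.59862639e-05]), 'wrist_force': array([ 0.45253935, -0.82728888, -0.09419875]), 'torque': array([-0.00888294,  0.02066159,  0.02097234]), 'grip_force': 0.0, 'width': 0.9984260718340713}
```

View pics/scene0.png

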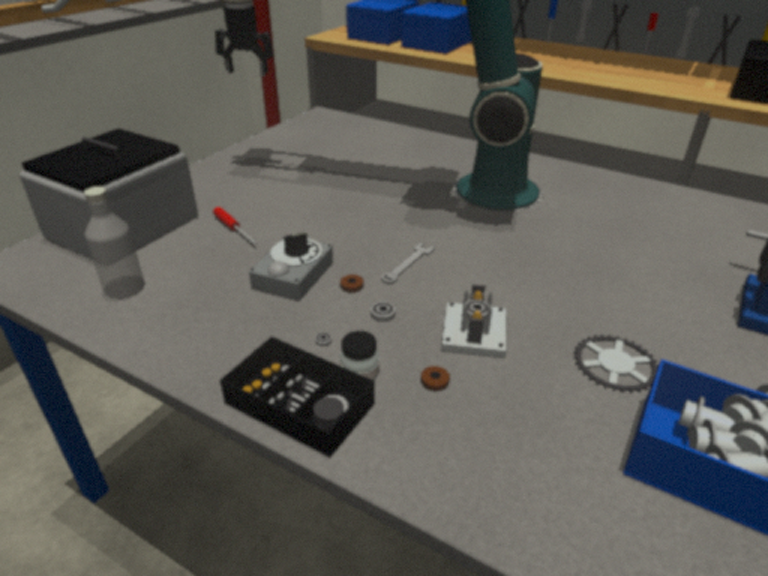

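View pics/top0.png

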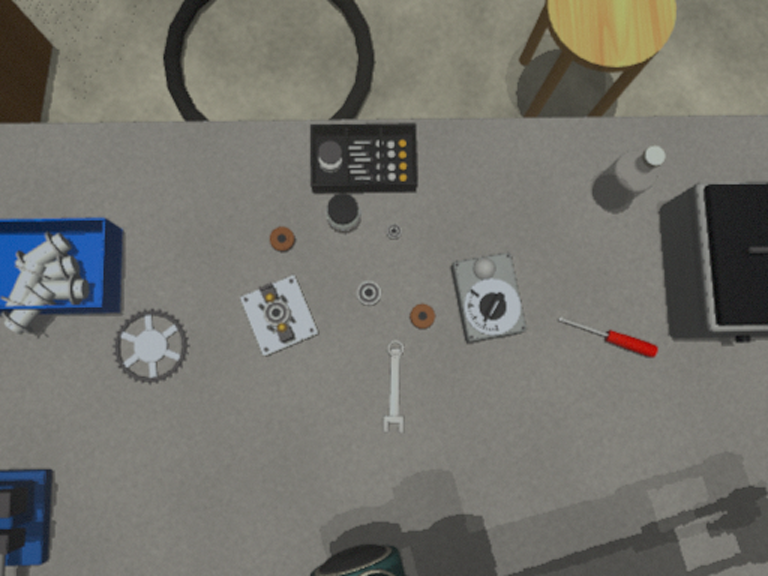

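The pictures show these candidates (top view, 512-wide pixels):
- Steel disc at (246,195), in scene at (255,207). This is the loose bearing.
- Brown look-alikes at (188,159) and (281,211).
- Small bearing at (262,154).
- Loaded bearing at (184,209), inside the magazine.

I choose the steel disc and check it in a close crop.

Run:
```python
from h import *
t=bot.read_camera("top"); s=bot.read_camera("scene")
save(t,"crop_top.png",(155,140,355,240),4); save(s,"crop_sc.png",(160,145,345,245),4.3)
for c,n in((t,"top"),(s,"scene")):
  for k in("bearing","magazine","loaded_bearing","timer","knob_grip"):
    for d in bot.regions_of(k,c)[:4]:
        m=d["mask"];y,x=np.nonzero(m); print(n,k,round(d["score"],2),m.sum(),np.round(d["bbox"]).tolist(),x.mean().round(1),y.mean().round(1), np.round(atz(c,(x.mean(),y.mean()),.01),3), c["pixels"][m].mean(0).round())
```

```text
top bearing 0.78 206 [235.0, 186.0, 253.0, 204.0] 245.6 195.3 [0.604 0.015 0.01 ] [117. 117. 114.]
top bearing 0.76 231 [272.0, 207.0, 291.0, 220.0] 281.6 210.6 [ 0.559 -0.085  0.01 ] [112.  83.  61.]
top bearing 0.59 250 [183.0, 150.0, 198.0, 167.0] 187.9 159.3 [0.711 0.176 0.01 ] [106.  79.  60.]
top magazine 0.75 1397 [163.0, 184.0, 214.0, 237.0] 186.9 210.6 [0.564 0.179 0.01 ] [149. 153. 154.]
top loaded_bearing 0.52 258 [177.0, 199.0, 195.0, 215.0] 184.4 207.9 [0.572 0.186 0.01 ] [117. 117. 114.]
top timer 0.63 2211 [302.0, 170.0, 355.0, 227.0] 325.6 198.5 [ 0.591 -0.211  0.01 ] [130. 134. 134.]
top knob_grip 0.86 275 [319.0, 199.0, 339.0, 216.0] 328.9 204.1 [ 0.575 -0.219  0.01 ] [70. 71. 72.]
scene bearing 0.74 131 [228.0, 184.0, 243.0, 197.0] 233.7 189.0 [ 0.567 -0.083  0.01 ] [80. 54. 39.]
scene bearing 0.58 274 [281.0, 245.0, 300.0, 262.0] 289.5 252.6 [0.718 0.179 0.01 ] [84. 58. 41.]
scene bearing 0.46 224 [246.0, 204.0, 264.0, 215.0] 254.5 207.6 [0.611 0.016 0.01 ] [100.  98.  94.]
scene bearing 0.24 1030 [384.0, 224.0, 438.0, 261.0] 409.5 241.5 [0.527 0.419 0.01 ] [123. 125. 120.]
scene magazine 0.76 1566 [295.0, 188.0, 336.0, 238.0] 316.3 217.3 [0.561 0.18  0.01 ] [126. 126. 119.]
scene loaded_bearing 0.51 116 [311.0, 200.0, 327.0, 212.0] 317.2 205.0 [0.509 0.16  0.01 ] [97. 94. 88.]
scene timer 0.9 1667 [165.0, 155.0, 222.0, 201.0] 193.5 178.0 [ 0.582 -0.221  0.01 ] [95. 96. 92.]
scene knob_grip 0.61 241 [190.0, 153.0, 204.0, 173.0] 196.9 163.3 [ 0.508 -0.265  0.01 ] [54. 53. 51.]
scene knob_grip 0.27 235 [254.0, 159.0, 293.0, 189.0] 270.8 175.3 [ 0.444 -0.025  0.01 ] [129. 127. 122.]
```

View pics/crop_top.png

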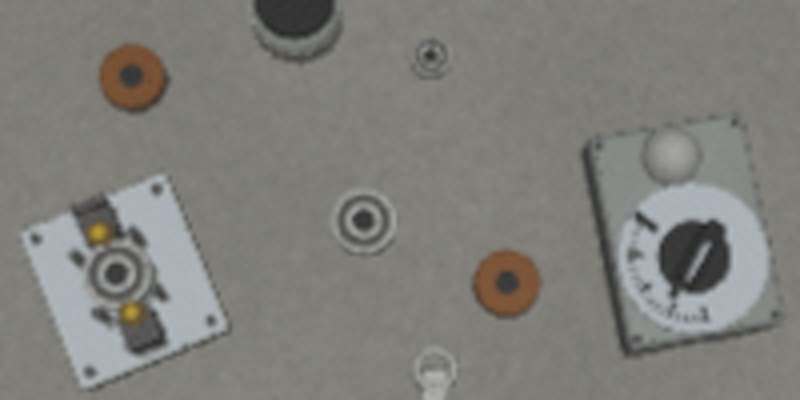

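View pics/crop_sc.png

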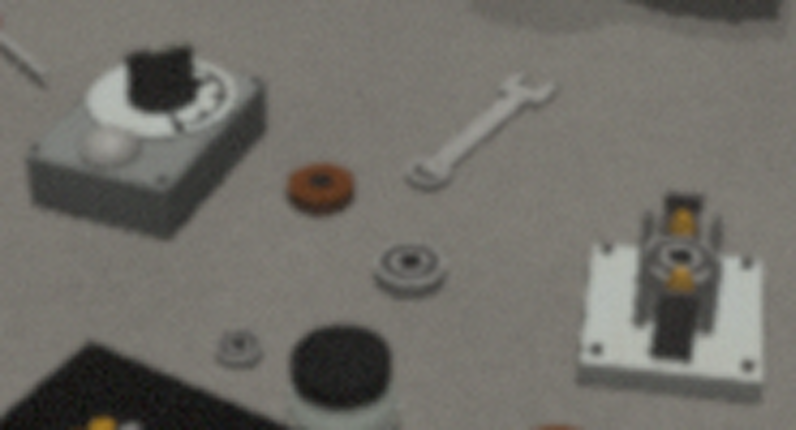

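The crop confirms the choice: steel disc at top (246,195), browns at (188,159) and (281,211), small bearing at (262,154). The magazine axis is near (184,208) and the knob near (329,204). Next I fit poses from both views and check them with an overlay.

```bash
cat > fit.py <<'E'
from h import *
from scipy.optimize import least_squares
t=bot.read_camera("top"); s=bot.read_camera("scene")
T=lambda u,v:np.array([(u+.5)/4-.5+155,(v+.5)/4-.5+140]); S=lambda u,v:np.array([(u+.5)/4.3-.5+160,(v+.5)/4.3-.5+145])
for n,a,b in(("bearing top",T(364,221),S(410,261)),("loaded top",T(116,273),S(680,257)),("knob",T(697,257),S(161,77)),("bell top",T(671,153),S(107,143))):
    X,e=tri(t,a,s,b); print(n,X.round(4),round(e,4))
def fit(obs,x0):
    def r(p):
        c,q=np.cos(p[2]),np.sin(p[2]); return np.concatenate([proj(cam,[p[0]+c*X[0]-q*X[1],p[1]+q*X[0]+c*X[1],X[2]])-uv for cam,X,uv in obs])
    o=least_squares(r,x0,loss="soft_l1"); print(o.x.round(4),r(o.x).reshape(-1,2).round(1).tolist()); return o.x
# magazine
# +x axis chosen toward catch at crop(99,232)
m=fit([(t,(.06,.055,.02),T(22,232)),(t,(.06,-.055,.02),T(165,175)),(t,(-.06,-.055,.02),T(230,328)),(t,(-.06,.055,.02),T(88,388)),
 (t,(0,0,.059),T(116,273)),(s,(0,0,.059),S(680,257)),(s,(.06,.055,.02),S(763,383)),(s,(.06,-.055,.02),S(579,370)),(s,(-.06,-.055,.02),S(592,243)),(s,(-.06,.055,.02),S(763,260))],[.56,.18,.4])
k=fit([(t,(.095,.055,.045),T(590,140)),(t,(.095,-.055,.045),T(742,115)),(t,(-.055,-.055,.045),T(782,322)),(t,(-.055,.055,.045),T(630,348)),
 (t,(.072,0,.061),T(671,153)),(s,(.072,0,.061),S(107,143)),(s,(.095,.055,.045),S(168,192)),(s,(.095,-.055,.045),S(30,150)),(s,(-.055,.055,.045),S(262,85)),
 (t,(0,0,.048),T(695,258)),(s,(0,0,.048),S(162,97))],[.58,-.22,.1])
np.savez("fit.npz",m=m,k=k)
def w(p,X): c,q=np.cos(p[2]),np.sin(p[2]); return [p[0]+c*X[0]-q*X[1],p[1]+q*X[0]+c*X[1],X[2]]
out=[]
for cam,cx,cy,p,kind in((t,187,207,m,0),(t,327,200,k,1),(s,318,213,m,0),(s,197,170,k,1)):
    h=20 if kind or cam is s else 20; h=30;z=9 if 0 else 6.5
    im=cam["pixels"][cy-h:cy+h,cx-h:cx+h,::-1]; im=cv2.resize(im,(400,300) if 0 else (390,390),interpolation=cv2.INTER_CUBIC)
    q=lambda X:tuple(int(v) for v in (proj(cam,w(p,X))-[cx-h,cy-h]+.5)*6.5)
    if not kind: pts=[(a*.0206,b*.0206,.079) for a in(-1,1) for b in(-1,1)]+[(a*.02,0,.0595) for a in(-1,1)]+[(0,0,.059)]+[(a*.06,b*.055,.02) for a in(-1,1) for b in(-1,1)]
    else: pts=[(-.052*np.cos(a),.052*np.sin(a),.048) for a in(0,1.2,2.4)]+[(0,0,.085),(.072,0,.061)]
    for X in pts: cv2.circle(im,q(X),2,(0,0,255),-1)
    out.append(im)
I=np.vstack([np.hstack(out[:2]),np.hstack(out[2:])]); cv2.imwrite("pics/ov1.png",cv2.resize(I,(600,600)))
E
python3 fit.py
```

```text
bearing top [0.6054 0.0144 0.0135] 0.0009
loaded top [0.567  0.182  0.0587] 0.0009
knob [ 0.57   -0.21    0.0623] 0.0018
bell top [ 0.6438 -0.1979  0.0525] 0.0031
[0.5674 0.1817 0.3825] [[-1.0, -0.5], [0.0, -1.5], [0.2, -0.3], [-1.4, 0.4], [0.3, -0.2], [0.0, -0.1], [0.4, -0.6], [-0.3, -2.3], [-0.1, -0.5], [-0.2, -0.5]]
[ 0.5713 -0.2089  0.1537] [[-0.8, -0.8], [-0.0, -1.2], [1.0, 0.1], [-0.3, 0.6], [1.0, -0.4], [0.6, -2.6], [-0.1, -0.9], [-1.8, 0.4], [1.7, -1.6], [-0.6, -0.3], [0.5, -0.3]]
```

View pics/ov1.png

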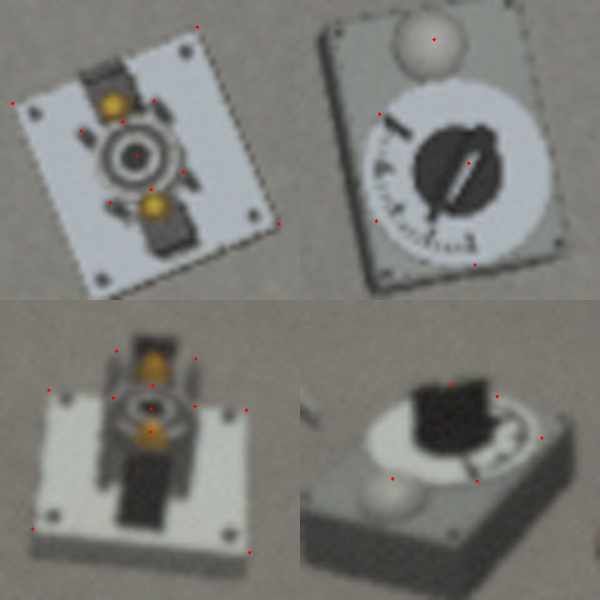

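Overlays agree with the posts, catches and dial within about 1 px. The white line points lower-left (about 0.7 rad), since the opposite reading would be outside the joint range. Approaching the bearing.

```bash
python3 - <<'E'
from h import *
for n,box in(("top",(308,180,352,226)),("scene",(178,155,222,178))):
    c=bot.read_camera(n); l,u,r,b=box; p=c["pixels"][u:b,l:r].astype(int); br=(p.min(2)>(155 if n=="top" else 130)).astype(np.uint8)
    cs=max(cv2.findContours(br,cv2.RETR_EXTERNAL,cv2.CHAIN_APPROX_NONE)[0],key=cv2.contourArea)
    e=cv2.fitEllipse(cv2.convexHull(cs)); print(n,e,atz(c,np.array(e[0])+[l,u],.048).round(4))
E
python3 -m creep '[[0,0,0,-0.92,1],[0.9,-0.66,0,0,1],[0.9,-0.66,0,0,1],[0.9,-0.66,0,0,1],[0.9,-0.66,0,0,1],[0.9,-0.66,0,0,1],[0.9,-0.66,0,0,1],[0.9,-0.66,0,0,1],[0.9,-0.66,0,0,1],[0.9,-0.66,0,0,1],[0.9,-0.66,0,0,1],[0.9,-0.66,0.5,0,1],[0.9,-0.66,0.5,0,1],[0.9,-0.66,0.5,0,1],[0.9,-0.66,0.5,0,1],[0,0,0,0,1],[0,0,0,0,1]]' 60
```

```text
top ((19.875301361083984, 24.092742919921875), (36.269630432128906, 37.25914764404297), 130.1481170654297) [ 0.5706 -0.2092  0.048 ]
scene ((12.708322525024414, 13.731915473937988), (18.849838256835938, 24.438011169433594), 70.54558563232422) [ 0.5906 -0.2204  0.048 ]
time: 4.22
tool_pos: [0.6052, 0.0172, 0.1311]
tcp_rot: [3.084, 0.599, -0.001]
wrist_force: [0.2, -0.1, 0.4]
width: 0.998
grip_force: 0.0
```

```bash
python3 -m creep '[[-0.02,0.05,0.6,0,1],[0,0,0.7,0,1],[0,0,0.7,0,1],[0,0,0.3,0,1],[0,0,0.2,0,1],[0,0,0.04,0,1],[0,0,0,0,1],[0,0,0,0,0],[0,0,0,0,0],[0,0,0,0,0],[0,0,0,0,0],[0,0,0,0,0],[0,0,0,0,0],[0,0,0,0,0]]' 60
```

```text
time: 5.98
tool_pos: [0.6063, 0.0146, 0.0055]
tcp_rot: [3.084, 0.598, 0.003]
wrist_force: [-0.9, 0.7, 4.4]
width: 0.501
grip_force: 60.1
```

```bash
python3 -m creep '[[0,0,-0.4,0,0],[0,0,-0.8,0,0],[0,0,-0.9,0,0],[0,0,-0.3,0,0],[0.1,-0.6,0,0,0],[0.1,-0.6,0,0,0],[0.1,-0.6,0,0,0],[0.1,-0.6,0,0,0],[0.1,-0.6,0,0,0],[0.02,-0.39,0,0,0],[0,0,0,0,0],[0,0,0,0,0],[0,0,0,0,0]]'
python3 - <<'E'
from h import *
st=bot.read_state(); print(st["tool_pos"].round(4),st["wrist_force"].round(2),st["width"],st["grip_force"])
out=[]
X=np.array(st["tool_pos"])
m=np.load("fit.npz")["m"]
for n in("top","scene"):
    c=bot.read_camera(n); u,v=proj(c,[X[0],X[1],.09]).astype(int)
    im=c["pixels"][v-30:v+30,u-25:u+25,::-1]; im=cv2.resize(im,(400,480),interpolation=cv2.INTER_CUBIC)
    # overlay: bearing bottom circle predicted, magazine axis at post height
    for r,z,col in((.0235,X[2]-.0055,(0,255,0)),(.0235,X[2]+.0085,(0,255,0))):
        for a in np.linspace(0,6.28,40):
            q=(proj(c,[X[0]+r*np.cos(a),X[1]+r*np.sin(a),z])-[u-25,v-30]+.5)*8; cv2.circle(im,(int(q[0]),int(q[1])),1,col,-1)
    for a in(-1,1):
        for b in(-1,1):
            w=[m[0]+np.cos(m[2])*a*.0206-np.sin(m[2])*b*.0206,m[1]+np.sin(m[2])*a*.0206+np.cos(m[2])*b*.0206,.079]
            q=(proj(c,w)-[u-25,v-30]+.5)*8; cv2.circle(im,(int(q[0]),int(q[1])),2,(0,0,255),-1)
    out.append(im)
cv2.imwrite("pics/hold.png",np.hstack(out))
E
```

```text
time: 7.6
tool_pos: [0.5664, 0.1805, 0.1242]
tcp_rot: [3.084, 0.596, -0.0]
wrist_force: [-0.3, -0.5, -0.5]
width: 0.498
grip_force: 61.2
[0.5664 0.1805 0.1242] [-0.33 -0.51 -0.51] 0.4977433320036145 61.15893244743347
```

View pics/hold.png

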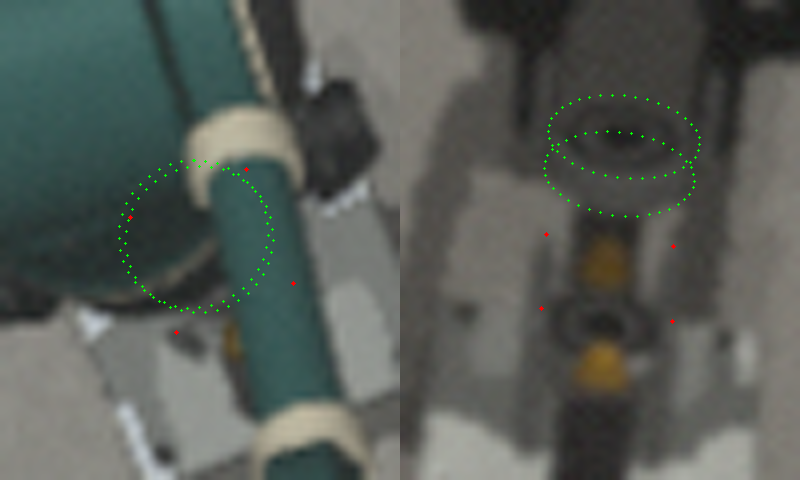

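Bearing is held centred: bore at panel (622,138) against the predicted ring centre (624,137). The post tips straddle its axis. Descending between the posts.

```bash
python3 -m creep '[[0.03,-0.015,0.4,0,0],[0,0,0.33,0,0],[0,0,0,0,0],[0,0,0.1,0,0],[0,0,0.1,0,0],[0,0,0.1,0,0],[0,0,0,0,0],[0,0,0,0,0]]' 80
```

```text
time: 8.7
tool_pos: [0.5673, 0.1828, 0.0729]
tcp_rot: [-3.084, -0.598, -0.0]
wrist_force: [-0.2, -0.0, -1.8]
width: 0.488
grip_force: 81.1
```

```bash
python3 -m creep '[[0,0.012,0.08,0,0],[0,0,0.08,0,0],[0,0,0.08,0,0],[0,0,0.08,0,0],[0,0,0,0,0],[0,0,0,0,0]]'; python3 -m creep '[[0,0,0.05,0,0],[0,0,0.05,0,0],[0,0,0.05,0,0],[0,0,0,0,0],[0,0,0,0,0]]'
```

```text
time: 9.45
tool_pos: [0.5678, 0.1822, 0.0568]
tcp_rot: [3.084, 0.598, 0.001]
wrist_force: [1.2, -0.0, 1.4]
width: 0.488
grip_force: 81.4
time: 10.07
tool_pos: [0.5678, 0.1822, 0.0495]
tcp_rot: [-3.084, -0.598, -0.001]
wrist_force: [0.9, -1.2, 3.4]
width: 0.49
grip_force: 81.5
```

```bash
python3 -m creep '[[0,0,0.03,0,0],[0,0,0,0,0],[0,0,0,0,0],[0,0,0,0,0]]'; python3 -m creep '[[0,0,0,0,1],[0,0,0,0,1],[0,0,0,0,1],[0,0,0,0,1],[0,0,0,0,1],[0,0,-0.5,0,1],[0,0,-0.9,0,1],[0,0,-0.9,0,1],[0,0.6,-0.6,0,1],[0,0.9,0,0,1],[0,0.9,0,0,1],[0,0.9,0,0,1],[0,0.9,0,0,1],[0,0.9,0,0,1],[0,0.9,0,0,1],[0,0,0,0,1],[0,0,0,0,1]]'
python3 - <<'E'
from h import *
out=[]
m=np.load("fit.npz")["m"]
for n in("top","scene"):
    c=bot.read_camera(n); u,v=proj(c,[m[0],m[1],.05]).astype(int)
    im=c["pixels"][v-25:v+25,u-25:u+25,::-1]; im=cv2.resize(im,(400,400),interpolation=cv2.INTER_CUBIC)
    for a in np.linspace(0,6.28,40):
        q=(proj(c,[m[0]+.0235*np.cos(a),m[1]+.0235*np.sin(a),.0595])-[u-25,v-25]+.5)*8; cv2.circle(im,(int(q[0]),int(q[1])),1,(0,255,0),-1)
    out.append(im)
cv2.imwrite("pics/in.png",np.hstack(out))
E
```

```text
time: 10.58
tool_pos: [0.5677, 0.1822, 0.0479]
tcp_rot: [3.084, 0.598, 0.001]
wrist_force: [1.4, -0.5, 3.3]
width: 0.49
grip_force: 81.5
time: 12.7
tool_pos: [0.6792, -0.0959, 0.1924]
tcp_rot: [-3.084, -0.597, 0.001]
wrist_force: [0.1, 0.1, -0.2]
width: 1.001
grip_force: 0.0
```

View pics/in.png

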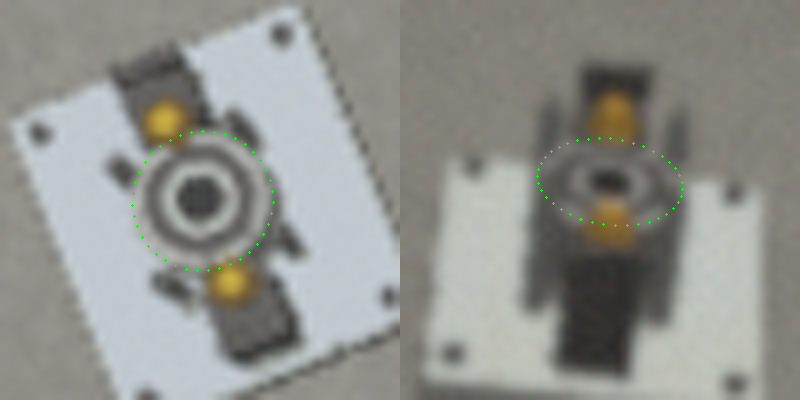

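The bearing is seated with both brass cones over it: bore at (608,180) against the ring drawn at 59.5 mm height, centre (611,181). Next the knob: spin to the bar's heading, then translate.

```bash
python3 -m creep '[[0,0,0,-1,1],[0,0,0,-1,1],[0,0,0,-1,1],[0,0,0,-1,1],[0,0,0,-1,1],[0,0,0,-1,1],[0,0,0,-1,1],[0,0,0,-1,1],[0,0,0,-1,1],[0,0,0,-1,1],[0,0,0,-1,1],[0,0,0,-1,1],[0,0,0,-1,1],[0,0,0,-1,1],[0,0,0,-1,1],[0,0,0,-1,1],[0,0,0,-1,1],[0,0,0,-1,1],[0,0,0,-1,1],[0,0,0,-1,1]]' 40
python3 -m creep '[[0,0,0,-1,0.7],[0,0,0,-1,0.7],[0,0,0,-0.3,0.7],[0.18,-0.76,0,0,0.7],[0.18,-0.76,0,0,0.7],[0.18,-0.76,0,0,0.7],[0.18,-0.76,0,0,0.7],[0,0,0,0,0.7],[0,0,0,0,0.7],[0,0,0,0,0.7]]'
python3 -c "
from h import *
s=bot.read_state();r=s['tcp_rot'];print(s['q'].round(3),cv2.Rodrigues(r)[0].round(3).tolist())"
```

```text
time: 15.3
tool_pos: [0.6792, -0.0944, 0.193]
tcp_rot: [-1.156, -2.921, -0.0]
wrist_force: [0.2, 0.2, -0.7]
width: 1.0
grip_force: 0.0
time: 16.55
tool_pos: [0.5726, -0.2082, 0.1929]
tcp_rot: [0.819, 3.032, 0.0]
wrist_force: [-0.7, 0.4, 0.3]
width: 0.701
grip_force: 0.0
[-0.39   0.167  1.793  0.     1.181 -1.433] [[-0.864, 0.504, 0.001], [0.504, 0.864, 0.0], [-0.0, 0.0, -1.0]]
```

```bash
python3 -m creep '[[0.025,-0.04,0.5,0,0.6],[0,0,0.7,0,0.6],[0,0,0.7,0,0.6],[0,0,0.4,0,0.6],[0,0,0.2,0,0.6],[0,0,0,0,0.6],[0,0,0,0,0.6]]' 30; python3 -m creep '[[0,0,0,0,0],[0,0,0,0,0],[0,0,0,0,0],[0,0,0,0,0],[0,0,0,0,0],[0,0,0,0,0],[0,0,0,0,0]]' 30
```

```text
time: 17.42
tool_pos: [0.5709, -0.2107, 0.0692]
tcp_rot: [0.82, 3.03, -0.0]
wrist_force: [0.3, -0.4, 1.2]
width: 0.605
grip_force: 0.0
time: 18.3
tool_pos: [0.5714, -0.2088, 0.0691]
tcp_rot: [0.821, 3.03, 0.004]
wrist_force: [3.2, 6.1, 2.6]
width: 0.153
grip_force: 32.9
```

```bash
python3 -m creep '[[0,0.03,0,0,0],[0,0,0,1,0],[0,0,0,1,0],[0,0,0,1,0],[0,0,0,1,0],[0,0,0,1,0],[0,0,0,1,0],[0,0,0,1,0],[0,0,0,1,0],[0,0,0,1,0],[0,0,0,1,0],[0,0,0,1,0],[0,0,0,1,0],[0,0,0,1,0],[0,0,0,1,0],[0,0,0,1,0],[0,0,0,1,0],[0,0,0,1,0],[0,0,0,1,0],[0,0,0,0,0]]' 30
python3 - <<'E'
from h import *
s=bot.read_state(); R=cv2.Rodrigues(s['tcp_rot'])[0]; h=np.arctan2(R[1,0],R[0,0]); k=np.load("fit.npz")["k"]
print("heading",h,"theta",(k[2]+np.pi-h)%np.pi, s["torque"].round(2),s["wrist_force"].round(1))
E
```

```text
time: 20.8
tool_pos: [0.5736, -0.2081, 0.0691]
tcp_rot: [2.885, 1.239, 0.01]
wrist_force: [7.2, 5.2, 0.5]
width: 0.156
grip_force: 32.6
heading 0.8111794205386028 theta 2.4841392804337907 [ 0.99 -0.93 -0.02] [7.2 5.2 0.5]
```

```bash
cat > th.py <<'E'
from h import *
s=bot.read_state(); R=cv2.Rodrigues(s['tcp_rot'])[0]; h=np.arctan2(R[1,0],R[0,0]); k=np.load("fit.npz")["k"]
print("heading",h,"theta",(k[2]+np.pi-h)%np.pi, s["torque"].round(3),s["wrist_force"].round(1))
E
python3 -m creep '[[0,0,0,1,0],[0,0,0,0,0]]'; python3 th.py;  python3 -m creep '[[0,0,0,1,0],[0,0,0,0,0]]'; python3 th.py; python3 -m creep '[[0,0,0,0.7,0],[0,0,0,0,0]]'; python3 th.py
```

```text
time: 21.05
tool_pos: [0.5737, -0.2082, 0.0691]
tcp_rot: [2.943, 1.093, 0.01]
wrist_force: [7.2, 5.0, 0.9]
width: 0.154
grip_force: 32.5
heading 0.7110795824567052 theta 2.584239118515688 [ 1.007 -1.034 -0.019] [7.2 5.  0.9]
time: 21.3
tool_pos: [0.5738, -0.2084, 0.0691]
tcp_rot: [2.995, 0.944, 0.01]
wrist_force: [7.2, 4.9, -0.4]
width: 0.153
grip_force: 32.5
heading 0.6110591848416804 theta 2.6842595161307132 [ 0.968 -1.062 -0.029] [ 7.2  4.9 -0.4]
time: 21.55
tool_pos: [0.5739, -0.2084, 0.0692]
tcp_rot: [3.025, 0.841, 0.011]
wrist_force: [8.4, 4.5, -0.9]
width: 0.155
grip_force: 32.5
heading 0.5423615381891745 theta 2.752957162783219 [ 0.98  -1.197  0.267] [ 8.4  4.5 -0.9]
```

The end stop is felt at the estimated 2.75 rad, so my angle calibration is right. Winding back to 1.2.

```bash
python3 -m creep '[[0,0,0,-1,0],[0,0,0,-1,0],[0,0,0,-1,0],[0,0,0,-1,0],[0,0,0,-1,0],[0,0,0,-1,0],[0,0,0,-1,0],[0,0,0,-1,0],[0,0,0,-1,0],[0,0,0,-1,0],[0,0,0,-1,0],[0,0,0,-1,0],[0,0,0,-1,0],[0,0,0,-1,0],[0,0,0,-1,0],[0,0,0,-0.5,0],[0,0,0,0,0],[0,0,0,0,0]]' ; python3 th.py
```

```text
time: 23.8
tool_pos: [0.5719, -0.2081, 0.0691]
tcp_rot: [1.572, 2.718, 0.004]
wrist_force: [2.2, 5.1, 4.9]
width: 0.156
grip_force: 33.1
heading 2.0925394087286593 theta 1.2027792922437341 [ 0.803 -0.22   0.022] [2.2 5.1 4.9]
```

Release (opening to 0.6), rise, and look.

```bash
python3 -m creep '[[0,0,0,0,0.6],[0,0,0,0,0.6],[0,0,0,0,0.6],[0,0,0,0,0.6],[0,0,-0.4,0,0.6],[0,0,-0.8,0,0.6],[0,0,-0.9,0,0.6],[0,0,-0.9,0,0.6],[-0.5,-0.9,0,0,0.6],[-0.5,-0.9,0,0,0.6],[-0.5,-0.9,0,0,0.6],[-0.5,-0.9,0,0,0.6],[0,0,0,0,0.6],[0,0,0,0,0.6],[0,0,0,0,0.6]]'
python3 - <<'E'
from h import *
z=np.load("fit.npz"); out=[]
for n,p,zz in(("top",z["k"],.05),("scene",z["k"],.05),("top",z["m"],.05),("scene",z["m"],.05)):
    c=bot.read_camera(n); u,v=proj(c,[p[0],p[1],zz]).astype(int)
    im=cv2.resize(c["pixels"][v-25:v+25,u-25:u+25,::-1],(300,300),interpolation=cv2.INTER_CUBIC)
    out.append(im)
cv2.imwrite("pics/end.png",np.vstack([np.hstack(out[:2]),np.hstack(out[2:])]))
E
```

```text
time: 25.68
tool_pos: [0.465, -0.3845, 0.2183]
tcp_rot: [1.571, 2.72, 0.0]
wrist_force: [-0.9, 0.7, 1.2]
width: 0.598
grip_force: 0.0
```

View pics/end.png

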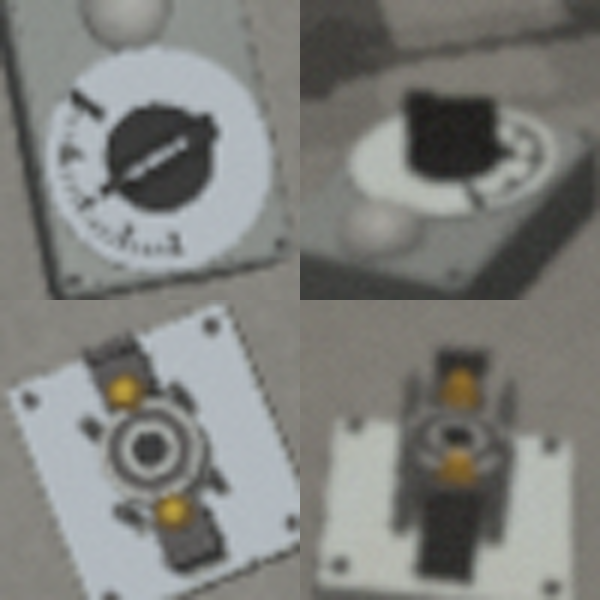

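The top view shows the pointer tip (107,190) in line with the 10-minute tick (85,203) from the dial centre (160,158). The bearing sits under both catches, and the arm is clear. Handing in.

```bash
python3 -c "
from workcell import bot
print(bot.finish_job())"
```

```text
the job is handed in; nothing more can be done
None
```

Job handed in (no verdict was returned): the bearing sits under both catches, the timer was wound to its end stop past 20 and set back to about 10 minutes, and no other item was handled.

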